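# Set a roller on its line

## Task

A steel tube is to serve as a roller under the next countertop slab. First roll the short tube, which is in the way, across the plywood board until it lies up against the wooden batten; then roll the long tube to the marked line so that it rests centred over the line, lying along it. Push the tubes over with the fingertips so that they roll, do not pick them up, and leave everything else where it is.

Things in the scene. Friction and masses are not known exactly. Their poses are not given: they have to be found in the camera images.
- board: fixed plywood sheet lying on the counter, 340 mm (its x) by 540 mm (its y), 12 mm thick, turned up to about 12 degrees. Origin: centre of its underside, on the counter. Its x axis is the direction of the line, its y axis the direction in which the tubes roll.
- line (a point): middle of the thin dark line (3 mm wide, 330 mm long) drawn across the middle of the board, at the height of the board's upper face; x along the line, y across it, z up.
- batten: fixed straight pale wooden strip 240 mm long (its x), 24 mm wide (its y), 22 mm high, lying parallel to the line near one end of the board, on the +y or the -y side from case to case, 140 to 200 mm from the line. Origin: centre of its underside, on the board. A tube touching it has its axis 32 mm to the side of the batten's middle (less by up to 1 mm).
- long_tube: polished steel tube, 40 mm diameter, 180 mm long, 0.18-0.37 kg, on the board on the other side of the line from the batten, 140-200 mm from the line, up to 5 degrees askew. Origin: its centre, on its axis, 20 mm above the board's face. x along the tube; y, z turn as it rolls (z up at start).
- short_tube: same tube, 40 mm diameter but 90 mm long, 0.09-0.18 kg, on or up to 30 mm from the line. Origin and axes as long_tube. Both are slippery (friction about 0.35) and roll when fingers push their side up to 10 mm above the axis, or stroke the top; pushed at 30 mm/s they roll on only 1-3 mm.
- nut: bystander: loose brass ring nut, diameter 42 mm, 16 mm high, on the board's edge strip nearest the robot. Origin: centre of its underside.
- strainer: bystander: loose small steel strainer cup, diameter 42 mm, 35 mm high, on the board's far edge strip. Origin: centre of its underside.
- tap_handle: bystander: loose steel tap handle standing on the board's far edge strip, diameter 34 mm, 52 mm high. Origin: centre of its underside.
- tape_measure: bystander: loose black tape measure case, 70 x 40 x 65 mm high, on the counter past the board's -y end. Origin: centre of its underside.
- offcut: bystander: loose wood offcut 60 x 100 x 38 mm high on the counter past the board's -y end. Origin: centre of its underside.
- sealant: bystander: loose white can, diameter 50 mm, 100 mm high, on the counter past the board's +y end. Origin: centre of its underside.
- mug: bystander: loose white mug, diameter 80 mm, 90 mm high, on the counter past the board's +y end. Origin: centre of its underside.

How it is judged:
By the outcome, as a careful person would: the job done as asked, in the order asked, and still so for the second after the job is handed in, with the robot touching nothing.
It also fails if it takes over 54 s, if anything falls off the work surface, if the arm or the gripper's body presses on something with over 40 N, if the wrist force passes 120 N, or if a joint passes its speed limit or range.

## Robot

A 6-joint arm with a two-finger parallel gripper is mounted at the origin on the work surface. World frame = base frame: x ahead of the robot, y to its left, z up, the work surface at z = 0. Lengths are in mm, angles in rad, forces in N, time in s.
With the tool pointing down it reaches from about 300 to 775 mm from the base axis. Payload 14.6 kg.
Tool frame: the origin (TCP) lies midway between the tips of the shut fingers; the grasp point (between the pads) lies behind it (r.pinch_z is the z of the grasp point in the tool frame, in mm); z points along the fingers, y is the direction in which the jaws open and shut (so a half turn about z gives the same grasp; the last joint's range is limited). The gripper opens to 85 mm and grips with 20 to 120 N. Pads are 22 mm wide; open, the fingers measure 114 mm over their backs; the gripper's body (76 mm by 85 mm) begins 54 mm behind the grasp point. The pads swing forward as they close: fully open they stand 13 mm farther back than shut.
Start: joints at [1.102, 0.3, 1.521, -0, 1.321, -0.067], TCP at [215.088, 506.188, 231.281] pointing down, gripper open.
Joint ranges: [-3.03, 3.03], [-0.79, 2.21], [0.23, 2.52], [-1.04, 4.18], [0, 3.07], [-2.55, 2.55]. Speed limits (rad/s): [2.22, 2.22, 2.57, 3.14, 3.14, 3.14].

## Interface

Orientations are given as a unit quaternion [x, y, z, w].
In Python, from station import r gives the robot as it stands.
- The arm moves only by the tool move_arm, never from a script. Its argument "steps" is a list of rows, each a list of 3 entries, a list of its own where there are three numbers: the shift along the world's x, y, z in mm, then the turn, a rotation vector about the world's x, y, z in rad, then the opening, from -1 (shut) to 1 (fully open), so that 0 is half open. In form: [[[tx, ty, tz], [rx, ry, rz], fingers], ...]. A call has 1 to 5 rows; each row shifts and turns the commanded pose from where the row before left it; what a row does not reach is not made up. A row lasts 1/8 s, in which the tool goes at most 62.5 mm and 10.7 degrees, less where a joint would pass 70% of its speed; a pose out of reach is approached as far as the arm can. A call is refused whole if a number of a shift passes 62.5 or a number of a turn 0.188, either way. A call with a gripper value outside its range is refused whole. The fingers move at their own pace and stop on an object; "newtons" is the grip in N (left out, the last holds). Time passes only in rows, so rows that do not move let the fingers close. It gives the time, the measured TCP pose, the force and the opening at its end, in the units of the state.
- r.sense(): the state, without advancing time (a new reading comes with each control period).
- r.capture(name): name is "scene" or "top" or "wrist"; returns (picture, depth): 384x512x3 uint8, red, green, blue; 384x512 float32, mm along the optical axis (not along the pixel's ray), 0 where there is no reading.
- r.camera_params(name): a dict with "camera_matrix" (3x3 intrinsics, pixels), "rvec" (rotation vector, rad) and "tvec" (3), from world to camera coordinates, as OpenCV has them. Camera axes: x right, y down, z forward; pixel columns grow to the right and rows downward; lengths in mm; the calibration is good to about 2 mm. A picture is of the moment at which its call begins: read the wrist's pose just before it. camera_params takes no time and is no camera call; for the wrist camera it gives the pose at the moment of the call.
- r.close_job(): hands the job in, once; it reports no verdict.
The state is a dict: "time_s": time; "joint_positions": joint angles; "qvel": joint speeds; "tau": joint torques, N m; "tool_pos": TCP position; "tcp_rot": TCP orientation; "contact_force": force on the tool from outside, world axes, zero at the start; "wrist_torque": the same for the moment, N m; "gripper_width": finger opening in mm.
Only numpy, scipy, OpenCV 4.12 (cv2) and the standard library are available. Lean on these libraries where they do the work, as an engineer would, in place of code of your own. Each camera call takes 0.05 s, during which the arm holds its last target. There are 200 camera calls.

## Working session

There is one attempt and no reset: what is moved stays moved. The work goes in short steps, Python scripts to look and compute and a tool call to move; the robot and the scene stay as the last step left them, time stands still between calls to the robot, and variables do not carry over. Pictures are saved under pics/ and viewed, on a budget of 10 in all, crops included, one or two more only if the job needs it, and the job is handed in when it is done.

Besides the shell and the picture viewer there is one more tool, called after ">>>" as name(argument=value, ...), one argument or row to a line, values as JSON. move_arm: Moves the arm, as the interface text tells. Its arguments: {"type":"object","properties":{"steps":{"type":"array","items":{"type":"array"}},"newtons":{"type":"number"}},"required":["steps"]}

```bash
mkdir -p pics; ls
cat > h.py <<'E'
import numpy as np, cv2
from station import r
def cam(n):
    p=r.camera_params(n); R=cv2.Rodrigues(np.array(p['rvec'],float))[0]
    return np.array(p['camera_matrix'],float),R,np.array(p['tvec'],float).ravel()
def cast(n,px,z,c=None):
    K,R,t=c or cam(n); px=np.atleast_2d(px).astype(float)
    d=np.c_[px,np.ones(len(px))]@np.linalg.inv(K).T@R
    o=-R.T@t
    return o+d*((z-o[2])/d[:,2])[:,None]
def cloud(n,dep,c=None):
    K,R,t=c or cam(n); v,u=np.mgrid[:dep.shape[0],:dep.shape[1]]
    P=np.stack([(u-K[0,2])/K[0,0]*dep,(v-K[1,2])/K[1,1]*dep,dep],-1)
    return (P-t)@R
def proj(n,P,c=None):
    K,R,t=c or cam(n); q=(np.atleast_2d(P)@R.T+t)@K.T
    return q[:,:2]/q[:,2:]
E
python3 - <<'E'
from h import *
for n in ['top','scene']:
    im,d=r.capture(n); np.savez('%s0.npz'%n,im=im,d=d)
    cv2.imwrite('pics/%s0.png'%n,im[:,:,::-1])
    K,R,t=cam(n); print(n,-R.T@t,K[0,0])
print(r.sense(), r.pinch_z)
E
```

```text
pics
top [ 340.82961281  -56.50014666 1660.08845317] 486.39878573053875
scene [1281.2100248   134.58380238  764.65820999] 369.0869828573209
{'time_s': 0.1, 'joint_positions': array([ 1.10238287e+00,  3.00405127e-01,  1.52149272e+00,  6.98922479e-06,
        1.32067573e+00, -6.65983792e-02]), 'qvel': array([-1.03036930e-03, -2.84617416e-03, -1.29590311e-03, -1.05863011e-03,
       -3.54317719e-05, -8.36184931e-05]), 'tau': array([ 2.15918459e-03, -5.44388151e+01, -3.62367010e+01, -4.22170604e-05,
        3.11065152e-03, -3.12515454e-05]), 'tool_pos': array([215.01224723, 506.02122285, 230.79487685]), 'tcp_rot': array([ 1.99559521e-01,  9.79885584e-01, -4.72125286e-04, -1.32907968e-04]), 'contact_force': array([ 0.07560734,  0.44253497, -0.9598279 ]), 'wrist_torque': array([ 0.01151928, -0.00794264,  0.01487594]), 'gripper_width': 85.05077812724885} -18.700000000000003
```

View pics/top0.png

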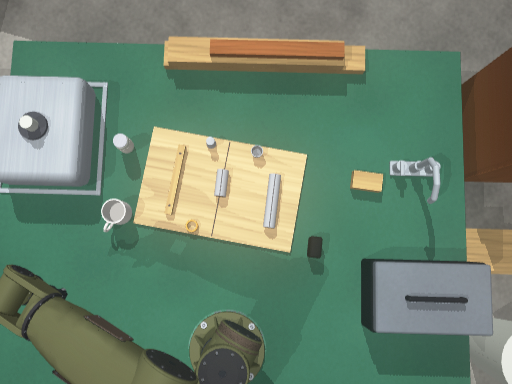

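View pics/scene0.png

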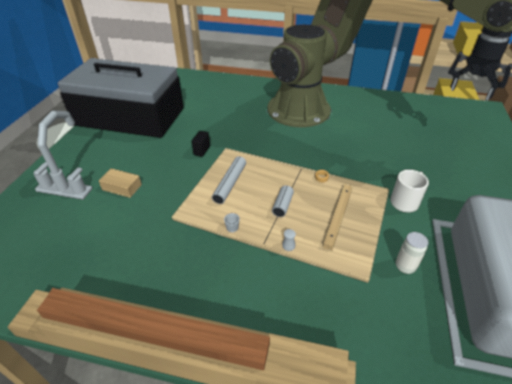

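The top view shows the board with corners at about (153,128), (306,154), (291,250) and (136,224). The line runs from (229,142) to (212,236), the batten is on the left (+y) side, the short tube is at (221,182) and the long tube at (272,200). The scene view agrees.

Run:
```python
from h import *
D=np.load('top0.npz'); im,d=D['im'],D['d']; C=cam('top'); P=cloud('top',d,C)
hsv=cv2.cvtColor(im,cv2.COLOR_RGB2HSV)
# board mask
m=((hsv[...,0]<30)&(hsv[...,1]>60)&(hsv[...,2]>110)).astype(np.uint8); m[:100]=0;m[260:]=0;m[:,:125]=0;m[:,320:]=0
cn=max(cv2.findContours(m,0,1)[0],key=cv2.contourArea); rc=cv2.minAreaRect(cn)
w=cast('top',cv2.boxPoints(rc),12); print('board',w.round(1).tolist(),w.mean(0).round(1))
print('line ends',cast('top',[[229,142],[212,236]],12).round(1).tolist())
# grey things inside board by low saturation
g=((hsv[...,1]<60)&(cv2.drawContours(np.zeros_like(m),[cv2.boxPoints(rc).astype(int)],0,1,-1)>0)).astype(np.uint8)
for c in cv2.findContours(g,0,1)[0]:
    if cv2.contourArea(c)>30:
        q=cv2.minAreaRect(c); b=cast('top',cv2.boxPoints(q),32); 
        print(q, b.mean(0).round(1), b.round(0)[:,:2].tolist())
for n,u,v in [('nut',192,226),('strainer',257,152),('tap',210,143),('b1',182,147),('b2',170,214),('mug',117,212),('tape',315,247),('can',122,143)]:
    print(n,P[v,u].round(0))
```

```text
board [[405.1, 329.5, 12.0], [746.4, 286.3, 12.0], [659.4, -259.4, 12.0], [323.1, -202.7, 12.0]] [533.5  38.4  12. ]
line ends [[694.6, 12.4, 12.0], [370.4, 59.4, 12.0]]
((271.62384033203125, 200.13487243652344), (11.914522171020508, 54.449363708496094), 6.842773914337158) [ 495.9 -137.9   32. ] [[406.0, -109.0], [589.0, -127.0], [585.0, -167.0], [403.0, -149.0]]
((221.05630493164062, 181.77133178710938), (11.742546081542969, 28.041898727416992), 6.709836959838867) [553.  34.  32.] [[507.0, 58.0], [602.0, 50.0], [599.0, 10.0], [504.0, 18.0]]
((256.5, 150.5), (13.0, 11.0), 90.0) [663.4 -82.9  32. ] [[685.0, -64.0], [686.0, -101.0], [641.0, -102.0], [640.0, -65.0]]
((210.55885314941406, 141.7646942138672), (10.186494827270508, 12.369316101074219), 14.03624439239502) [689.5  74.5  32. ] [[672.0, 96.0], [714.0, 87.0], [707.0, 53.0], [665.0, 62.0]]
nut [402. 128.  18.]
strainer [661. -85.  16.]
tap [677.  73.  68.]
b1 [668. 171.  35.]
b2 [439. 201.  34.]
mug [443. 385.   9.]
tape [ 343. -282.   56.]
can [665. 361.  91.]
```

>>> move_arm(
  steps=[
    [[27.5,-44,6],[0,0,-0.1095],1],
    [[27.5,-44,6],[0,0,-0.1095],1],
    [[27.5,-44,6],[0,0,-0.1095],1],
    [[27.5,-44,6],[0,0,-0.1095],1],
    [[27.5,-44,6],[0,0,-0.1095],1],
  ],
)

```text
time_s: 0.72
tool_pos: [353.1, 284.6, 261.3]
tcp_rot: [0.459, 0.889, -0.0, -0.0]
contact_force: [0.5, 0.2, 0.2]
gripper_width: 85.4
```

>>> move_arm(
  steps=[
    [[27.5,-44,6],[0,0,-0.1095],1],
    [[27.5,-44,6],[0,0,-0.1095],0.5],
    [[27.5,-44,6],[0,0,-0.1095],0.1],
    [[27.5,-44,6],[0,0,-0.1095],0.1],
    [[27.5,-44,6],[0,0,-0.1095],0.1],
  ],
)

```text
time_s: 1.35
tool_pos: [490.7, 64.6, 291.3]
tcp_rot: [0.682, 0.732, -0.0, -0.0]
contact_force: [-0.1, 1.1, 0.4]
gripper_width: 47.1
```

>>> move_arm(
  steps=[
    [[27.5,-44,6],[0,0,-0.1095],0.1],
    [[27.5,-44,6],[0,0,-0.1095],0.1],
    [[0,0,0],[0,0,0],0.1],
  ],
)

```text
time_s: 1.72
tool_pos: [545.9, -24.4, 302.6]
tcp_rot: [0.758, 0.652, -0.0, -0.0]
contact_force: [-0.5, 0.3, -0.4]
gripper_width: 47.0
```

Run:
```python
from h import *
s=r.sense(); print(s['time_s'],s['tool_pos'],s['tcp_rot'],s['gripper_width'])
C=cam('wrist'); im,d=r.capture('wrist'); np.savez('w1.npz',im=im,d=d,K=C[0],R=C[1],t=C[2])
cv2.imwrite('pics/w1.png',im[:,:,::-1]); print(-C[1].T@C[2],C[0][0,0])
```

```text
1.725 [545.94644944 -24.3596724  302.56096082] [ 7.58008887e-01  6.52244003e-01 -4.52211333e-04 -2.88371773e-04] 46.95368958099718
[554.32462003  38.92720806 444.77825569] 337.81040904982245
```

View pics/w1.png

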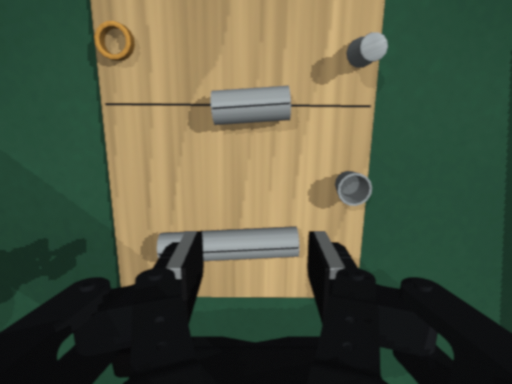

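The wrist view shows the line from (107,103) to (370,105), the short tube lying on it at (251,105), the long tube at (228,243), and the nut at (114,40). The strainer is at (354,188) and the tap handle at (372,48). I'll measure from the depth.

```bash
cat >> h.py <<'E'
def tubes(n,im,d,C,lo=44,hi=56):
    """axis of each tube from the depth points on its crown"""
    P=cloud(n,d,C); m=((d>0)&(P[...,2]>lo)&(P[...,2]<hi)).astype(np.uint8)
    k,lab,st,_=cv2.connectedComponentsWithStats(m); out=[]
    for i in range(1,k):
        Q=P[lab==i]
        if len(Q)<120: continue
        c=Q[:,:2]; (ctr,sz,a)=cv2.minAreaRect(c.astype(np.float32))
        vx,vy,_,_=cv2.fitLine(c.astype(np.float32),cv2.DIST_L2,0,.01,.01).ravel()
        if vx<0: vx,vy=-vx,-vy
        e=(c@[vx,vy]); mid=c.mean(0)+np.array([vx,vy])*((e.min()+e.max())/2-e.mean())
        out.append((mid.round(1),round(float(np.ptp(e)),1),round(float(min(sz)),1),round(float(np.degrees(np.arctan2(vy,vx))),2),round(float(np.percentile(Q[:,2],98)),1)))
    return out
E
python3 - <<'E'
from h import *
D=np.load('w1.npz'); im,d=D['im'],D['d']; C=(D['K'],D['R'],D['t']); P=cloud('wrist',d,C)
for t in tubes('wrist',im,d,C): print(t)
g=im.max(2); m=((g<90)&(abs(P[...,2]-12)<5)).astype(np.uint8); m[:85]=0; m[125:]=0; m[:,:104]=0; m[:,374:]=0
v,u=np.nonzero(m); w=cast('wrist',np.c_[u,v],12,C)[:,:2].astype(np.float32)
f=cv2.fitLine(w,cv2.DIST_HUBER,0,.01,.01).ravel(); print('line',len(w),f,np.degrees(np.arctan2(f[1],f[0])), 'res',np.std((w-f[2:])@[-f[1],f[0]]),w[w[:,0].argmin()],w[w[:,0].argmax()])
print('board z',np.median(P[150:200,180:300,2]))
T=np.load('top0.npz'); print('top tubes'); 
for t in tubes('top',T['im'],T['d'],cam('top')): print(t)
P=cloud('top',T['d'],cam('top')); Q=P[135:240,160:190]; Q=Q[(Q[...,2]>28)&(Q[...,2]<42)]; q=cv2.minAreaRect(Q[:,:2].astype(np.float32)); print('batten top',q,Q.mean(0), cv2.boxPoints(q).tolist())
# board edges in top depth for line cross check
E
```

```text
(array([547.5,  33.9]), 90.9, 33.0, -5.1, 52.8)
(array([657.4, -83.3]), 40.9, 40.2, -67.06, 48.3)
(array([ 520.3, -138.6]), 123.5, 33.1, -5.51, 52.8)
(array([ 415.4, -118.8]), 35.7, 16.3, 21.18, 52.3)
line 187 [ 9.8737258e-01 -1.5841524e-01  4.9520795e+02  4.1980877e+01] -9.1149235 res 4.2473555 [370.24512   61.595383] [691.6617    10.461156]
board z 11.727334181761282
top tubes
(array([548.8,  34.3]), 90.6, 34.6, -4.56, 55.3)
(array([ 493.4, -137.8]), 180.8, 36.7, -5.81, 55.4)
batten top ((530.3847045898438, 189.93316650390625), (287.6091613769531, 82.38211822509766), 6.068871974945068) [553.98489749 190.74000408  34.07287325] [[383.03118896484375, 215.68980407714844], [391.74090576171875, 133.76939392089844], [677.7382202148438, 164.17652893066406], [669.0285034179688, 246.09693908691406]]
```

>>> move_arm(
  steps=[
    [[-1,3,-50],[0,0,-0.007],0.1],
    [[-2,3,-55],[0,0,0],0.1],
    [[-1,3,-55],[0,0,0],0.1],
    [[-1,3,-55],[0,0,0],0.1],
    [[0,1,-40],[0,0,0],0.1],
  ],
)

```text
time_s: 2.4
tool_pos: [538.7, -7.4, 46.1]
tcp_rot: [0.758, 0.652, -0.001, -0.001]
contact_force: [1.5, -0.1, 0.6]
gripper_width: 47.2
```

>>> move_arm(
  steps=[
    [[0,0,-14],[0,0,0],0.1],
    [[0,0,-9],[0,0,0],0.1],
    [[0,0,0],[0,0,0],0.1],
  ],
)

```text
time_s: 2.78
tool_pos: [540.5, -8.7, 26.1]
tcp_rot: [0.759, 0.652, 0.0, 0.0]
contact_force: [-0.3, -0.2, -0.2]
gripper_width: 47.0
```

Run:
```python
from h import *
s=r.sense(); print(s['time_s'],s['tool_pos'],s['contact_force'],s['gripper_width'])
C=cam('wrist'); im,d=r.capture('wrist'); np.savez('w2.npz',im=im,d=d,K=C[0],R=C[1],t=C[2])
cv2.imwrite('pics/w2.png',im[:,:,::-1])
for t in tubes('wrist',im,d,C): print(t)
P=cloud('wrist',d,C); print(P[30:384:50,60:500:60].round(0)[...,1:].tolist()[:3])
```

```text
2.775 [540.47247251  -8.66711148  26.05621122] [-0.30298467 -0.22499442 -0.18552037] 46.98631334689292
(array([548. ,  35.2]), 90.9, 32.8, -4.92, 52.5)
(array([513.9,  -5.5]), 23.2, 13.8, -74.3, 55.7)
(array([563.7, -13.1]), 23.3, 14.0, 57.23, 55.8)
[[[96.0, 11.0], [92.0, 12.0], [88.0, 12.0], [84.0, 11.0], [80.0, 12.0], [76.0, 11.0], [72.0, 12.0], [68.0, 13.0]], [[76.0, 11.0], [72.0, 12.0], [68.0, 12.0], [64.0, 11.0], [60.0, 12.0], [56.0, 11.0], [52.0, 11.0], [48.0, 11.0]], [[55.0, 13.0], [51.0, 11.0], [48.0, 47.0], [45.0, 48.0], [42.0, 50.0], [39.0, 51.0], [30.0, 11.0], [26.0, 12.0]]]
```

View pics/w2.png

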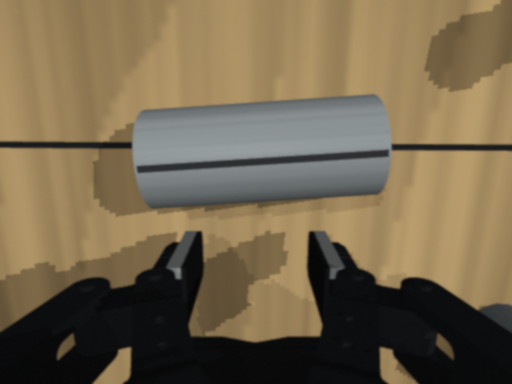

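The close view shows the short tube at (262,150), with the fingers about 15 mm behind it. The line is visible on either side of the tube at rows 145–147, so I'll fit it from here.

Run:
```python
from h import *
D=np.load('w2.npz'); im=D['im']; C=(D['K'],D['R'],D['t'])
g=im.max(2); m=np.zeros(g.shape,bool); m[138:154,:120]=1; m[138:154,402:]=1
v,u=np.nonzero(m&(g<60)); w=cast('wrist',np.c_[u,v],12,C)[:,:2].astype(np.float32)
f=cv2.fitLine(w,cv2.DIST_HUBER,0,.01,.01).ravel(); print('line',len(w),f,np.degrees(np.arctan2(f[1],f[0])),'res',np.std((w-f[2:])@[-f[1],f[0]]))
T=np.load('top0.npz'); P=cloud('top',T['d'],cam('top'))
Q=P[135:225,155:190].reshape(-1,3); Q=Q[(Q[:,2]>30)&(Q[:,2]<40)]; f2=cv2.fitLine(Q[:,:2].astype(np.float32),cv2.DIST_HUBER,0,.01,.01).ravel(); print('batten',len(Q),f2)
n=np.array([-f[1],f[0]]);n*=np.sign(n[1]); print('batten dist',(Q[:,:2].mean(0)-f[2:])@n, 'tcp',(r.sense()['tool_pos'][:2]-f[2:])@n)
```

```text
line 1089 [ 9.8753709e-01 -1.5738635e-01  5.0727713e+02  4.0404049e+01] -9.0552225 res 0.6324428
batten 405 [ 9.8813152e-01 -1.5361005e-01  5.5626227e+02  1.9121381e+02]
batten dist 156.1409712283798 tcp -43.289991596938236
```

>>> move_arm(
  steps=[
    [[0.5,3,-2],[0,0,0],0.1],
    [[0.8,4.5,0],[0,0,0],0.1],
    [[0.8,4.5,0],[0,0,0],0.1],
    [[0.8,4.5,0],[0,0,0],0.1],
    [[0.8,4.5,0],[0,0,0],0.1],
  ],
)

```text
time_s: 3.45
tool_pos: [543.8, 12.6, 23.3]
tcp_rot: [0.759, 0.651, 0.0, -0.0]
contact_force: [-0.4, 0.1, 0.0]
gripper_width: 46.8
```

>>> move_arm(
  steps=[
    [[0.8,4.5,0],[0,0,0],0.1],
    [[0.8,4.5,0],[0,0,0],0.1],
    [[0.8,4.5,0],[0,0,0],0.1],
    [[0.8,4.5,0],[0,0,0],0.1],
    [[0.8,4.5,0],[0,0,0],0.1],
  ],
)

```text
time_s: 4.08
tool_pos: [547.8, 35.0, 23.3]
tcp_rot: [0.759, 0.651, -0.0, 0.0]
contact_force: [-0.4, 0.5, -0.1]
gripper_width: 47.0
```

Run:
```python
from h import *
s=r.sense(); print(s['time_s'],s['tool_pos'],s['contact_force'],s['gripper_width'])
C=cam('wrist'); im,d=r.capture('wrist'); np.savez('w3.npz',im=im,d=d,K=C[0],R=C[1],t=C[2])
for t in tubes('wrist',im,d,C): print(t)
```

```text
4.075 [547.83864794  34.96508657  23.28458828] [-0.38412634  0.47377471 -0.10174322] 47.02521267830503
(array([551. ,  67.9]), 90.7, 32.6, -5.3, 52.3)
(array([521.4,  38.1]), 23.7, 14.1, -76.2, 55.8)
(array([571. ,  30.5]), 23.4, 13.8, 58.71, 55.8)
```

>>> move_arm(
  steps=[
    [[0.7,4.5,0],[0,0,0],0.1],
    [[0.7,4.5,0],[0,0,0],0.1],
    [[0.7,4.5,0],[0,0,0],0.1],
    [[0.7,4.5,0],[0,0,0],0.1],
    [[0.7,4.5,0],[0,0,0],0.1],
  ],
)

```text
time_s: 4.75
tool_pos: [551.3, 57.5, 23.3]
tcp_rot: [0.759, 0.651, -0.0, 0.0]
contact_force: [0.2, -0.3, -0.7]
gripper_width: 47.0
```

>>> move_arm(
  steps=[
    [[0.7,4.5,0],[0,0,0],0.1],
    [[0.7,4.5,0],[0,0,0],0.1],
    [[0.7,4.5,0],[0,0,0],0.1],
    [[0.7,4.5,0],[0,0,0],0.1],
    [[0.7,4.5,0],[0,0,0],0.1],
  ],
)

```text
time_s: 5.38
tool_pos: [554.8, 80.0, 23.3]
tcp_rot: [0.759, 0.651, -0.0, -0.0]
contact_force: [-0.4, -0.2, -0.1]
gripper_width: 47.1
```

>>> move_arm(
  steps=[
    [[0.7,4.5,0],[0,0,0],0.1],
    [[0.7,4.5,0],[0,0,0],0.1],
    [[0.7,4.5,0],[0,0,0],0.1],
    [[0.7,4.5,0],[0,0,0],0.1],
    [[0.7,4.5,0],[0,0,0],0.1],
  ],
)

```text
time_s: 6.0
tool_pos: [558.3, 102.5, 23.3]
tcp_rot: [0.759, 0.651, -0.0, -0.0]
contact_force: [-0.2, 0.3, 0.1]
gripper_width: 47.0
```

Run:
```python
from h import *
s=r.sense(); print(s['time_s'],s['tool_pos'],s['contact_force'],s['gripper_width'])
C=cam('wrist'); im,d=r.capture('wrist'); np.savez('w4.npz',im=im,d=d,K=C[0],R=C[1],t=C[2])
cv2.imwrite('pics/w4.png',im[:,:,::-1])
o=np.array([507.3,40.4]);n=np.array([.1574,.9875]); print('tcp',(s['tool_pos'][:2]-o)@n)
for t in tubes('wrist',im,d,C): print(t,(t[0]-o)@n)
P=cloud('wrist',d,C); Q=P[(P[...,2]>30)&(P[...,2]<38)&(P[...,1]>140)]; print(len(Q),Q.mean(0),(Q[:,:2].mean(0)-o)@n)
```

```text
6.0 [558.31355614 102.48208454  23.26282719] [-0.24184015  0.28127216  0.14318672] 46.98194154600513
tcp 69.33559221586614
(array([557.5, 135.7]), 90.9, 32.5, -5.64, 52.3) 102.01022999999999
(array([581.5,  98. ]), 23.5, 14.3, 57.8, 55.7) 68.55908000000001
(array([531.9, 105.7]), 23.2, 13.9, -75.63, 55.8) 68.35579000000001
35853 [570.72218886 187.16547121  33.63399504] 154.91355534362842
```

View pics/w4.png

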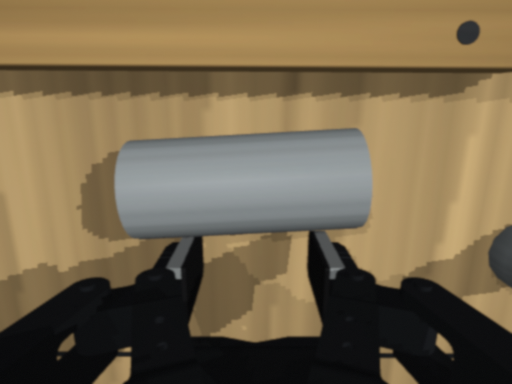

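The tube is square-ish and about 21 mm short of contact. The left finger is pushing its trailing end.

>>> move_arm(
  steps=[
    [[0.5,3.5,0],[0,0,0],0.1],
    [[0.5,3.5,0],[0,0,0],0.1],
    [[0.5,3.5,0],[0,0,0],0.1],
    [[0.4,2.5,0],[0,0,0],0.1],
    [[0.3,2,0],[0,0,0],0.1],
  ],
)

```text
time_s: 6.68
tool_pos: [560.5, 117.3, 23.3]
tcp_rot: [0.759, 0.651, 0.0, 0.0]
contact_force: [0.1, 0.7, 0.1]
gripper_width: 46.9
```

>>> move_arm(
  steps=[
    [[0.3,1.5,0],[0,0,0],0.1],
    [[0.2,1.5,0],[0,0,0],0.1],
    [[0.2,1.5,0],[0,0,0],0.1],
    [[0.2,1,0],[0,0,0],0.1],
    [[0.2,1,0],[0,0,0],0.1],
  ],
)

```text
time_s: 7.3
tool_pos: [561.6, 123.7, 23.3]
tcp_rot: [0.759, 0.651, 0.0, -0.0]
contact_force: [-0.1, -0.5, 0.5]
gripper_width: 47.0
```

```bash
cat > look.py <<'E'
import sys
from h import *
s=r.sense(); print(s['time_s'],s['tool_pos'].round(1),s['contact_force'].round(1),s['gripper_width'])
C=cam('wrist'); im,d=r.capture('wrist'); cv2.imwrite('pics/%s.png'%sys.argv[1],im[:,:,::-1])
np.savez(sys.argv[1]+'.npz',im=im,d=d,K=C[0],R=C[1],t=C[2])
o=np.array([507.3,40.4]);n=np.array([.1574,.9875]); print('tcp',(s['tool_pos'][:2]-o)@n)
for t in tubes('wrist',im,d,C): print(t,(t[0]-o)@n)
E
python3 look.py w5
```

```text
7.3 [561.6 123.7  23.3] [-0.1 -0.5  0.5] 47.01629310571454
tcp 90.83729753163472
(array([559.7, 157. ]), 90.6, 32.6, -5.77, 52.4) 123.39026000000001
(array([535.1, 127.1]), 23.0, 14.0, -75.83, 55.8) 89.99197
(array([584.9, 119.4]), 23.0, 13.8, 58.13, 55.7) 90.22673999999999
```

>>> move_arm(
  steps=[
    [[0.2,1.2,0],[0,0,0],0.1],
    [[0.2,1.2,0],[0,0,0],0.1],
    [[0.2,1.2,0],[0,0,0],0.1],
    [[0,0,0],[0,0,0],0.1],
  ],
)

```text
time_s: 7.85
tool_pos: [562.2, 127.4, 23.3]
tcp_rot: [0.759, 0.651, 0.0, 0.0]
contact_force: [0.3, -0.4, 0.3]
gripper_width: 46.7
```

```bash
python3 look.py w6
```

```text
7.85 [562.2 127.4  23.3] [ 0.3 -0.4  0.3] 46.7086282067702
tcp 94.55018550274688
(array([560.2, 159.7]), 91.0, 32.5, -8.12, 52.5) 126.13521
(array([535.7, 130.6]), 23.2, 13.9, -75.39, 55.6) 93.54266
(array([585.4, 122.9]), 23.6, 14.1, 58.18, 55.7) 93.76169
```

View pics/w6.png

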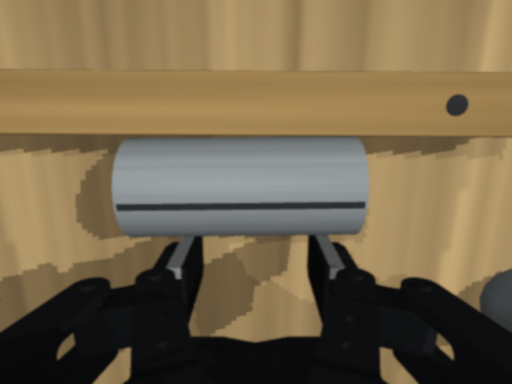

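The short tube is nearly square against the batten, with about 1° to go. I'll press it home gently.

>>> move_arm(
  steps=[
    [[0.1,0.8,0],[0,0,0],0.1],
    [[0.1,0.8,0],[0,0,0],0.1],
    [[0,0,0],[0,0,0],0.1],
  ],
)

```text
time_s: 8.28
tool_pos: [562.2, 128.4, 23.2]
tcp_rot: [0.759, 0.651, -0.0, 0.0]
contact_force: [-1.7, -5.7, 1.3]
gripper_width: 46.5
```

```bash
python3 look.py w7
```

```text
8.275 [562.2 128.4  23.2] [-1.7 -5.7  1.3] 46.5256595783647
tcp 95.56453527475844
(array([560.4, 160.4]), 90.8, 32.5, -8.88, 52.5) 126.85794
(array([535.7, 131.7]), 23.4, 14.2, -76.09, 55.6) 94.62890999999999
(array([585.5, 124. ]), 23.2, 14.0, 58.19, 55.7) 94.86368
```

It is home, with 6 N on the fingers and at -8.9° against the batten's -9°. I'll retreat and turn the jaws diagonally over the long tube. There a pure couple from the two fingertips can square its roughly 3.4° skew before it is rolled.

>>> move_arm(
  steps=[
    [[-0.3,-2,0],[0,0,0],0.1],
    [[-1,-6,0],[0,0,0],0.1],
    [[-2,-12,5],[0,0,0],0.1],
    [[-4,-20,40],[0,0,0],0.5],
    [[-8,-30,50],[0,0,0],1],
  ],
)

```text
time_s: 8.95
tool_pos: [546.4, 57.9, 119.0]
tcp_rot: [0.759, 0.652, -0.001, -0.001]
contact_force: [0.4, 0.2, 0.4]
gripper_width: 79.9
```

>>> move_arm(
  steps=[
    [[-10.8,-39,5],[0,0,0.185],1],
    [[-10.8,-39,5],[0,0,0.185],1],
    [[-10.8,-39,5],[0,0,0.185],1],
    [[-10.8,-39,5],[0,0,0.185],1],
    [[-10.8,-39,5],[0,0,0.185],1],
  ],
)

```text
time_s: 9.57
tool_pos: [492.3, -137.9, 143.9]
tcp_rot: [0.386, 0.923, 0.0, 0.0]
contact_force: [0.5, -0.9, 0.7]
gripper_width: 85.5
```

```bash
python3 look.py w8
python3 - <<'E'
from h import *
im,d=r.capture('top'); cv2.imwrite('pics/top1.png',im[:,:,::-1])
for t in tubes('top',im,d,cam('top')): print('top',t)
E
```

```text
9.575 [ 492.3 -137.9  143.9] [ 0.5 -0.9  0.7] 85.54267293751143
tcp -178.405004888521
(array([ 492.3, -137.5]), 180.9, 33.2, -5.71, 52.6) -178.03725
(array([ 371.9, -272.6]), 41.9, 18.5, -48.29, 55.7) -330.39946000000003
(array([656.1, -77.1]), 41.8, 30.7, 9.05, 47.6) -92.61013
top (array([561.1, 157.6]), 91.3, 37.6, -8.05, 54.5)
```

View pics/w8.png

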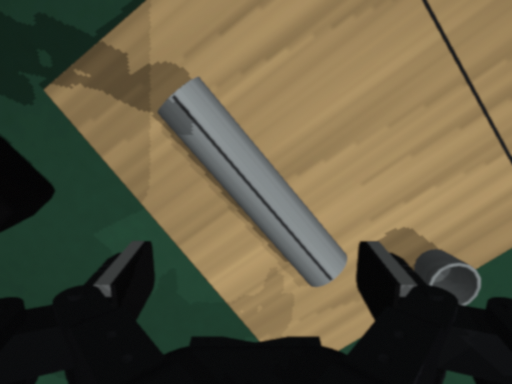

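The long tube runs from (180,95) to (330,270), centre (492.3,-137.5) at -5.7°. The jaws stand diagonally astride it, and the strainer is well clear of them. I'll descend with a bit more angle.

>>> move_arm(
  steps=[
    [[0,0,-30],[0,0,0.16],1],
    [[0,0.2,-40],[0,0,0],1],
    [[0,0.2,-30],[0,0,0],1],
    [[0,0,-20],[0,0,0],1],
    [[0,0,-9],[0,0,0],1],
  ],
)

```text
time_s: 10.3
tool_pos: [492.6, -135.6, 13.5]
tcp_rot: [0.314, 0.949, 0.0, -0.001]
contact_force: [0.5, 0.3, 0.2]
gripper_width: 85.3
```

>>> move_arm(
  steps=[
    [[0,0,0],[0,0,-0.07],1],
    [[0,0,0],[0,0,-0.07],1],
    [[0,0,0],[0,0,-0.06],1],
    [[0,0,0],[0,0,-0.03],1],
    [[0,0,0],[0,0,0],1],
  ],
)

```text
time_s: 10.92
tool_pos: [493.3, -135.8, 14.6]
tcp_rot: [0.42, 0.907, 0.0, 0.0]
contact_force: [0.5, 0.6, -0.6]
gripper_width: 85.4
```

```bash
python3 look.py w9
```

```text
10.925 [ 493.3 -135.8   14.6] [ 0.5  0.6 -0.6] 85.35446913004314
tcp -176.16434719892672
(array([ 469.8, -132.5]), 135.4, 32.6, -4.08, 52.5) -176.64125
(array([ 524.7, -108.3]), 23.9, 14.6, -68.7, 55.7) -144.10249
(array([ 457.5, -165.1]), 23.8, 14.5, -30.93, 55.8) -210.76977000000002
```

View pics/w9.png

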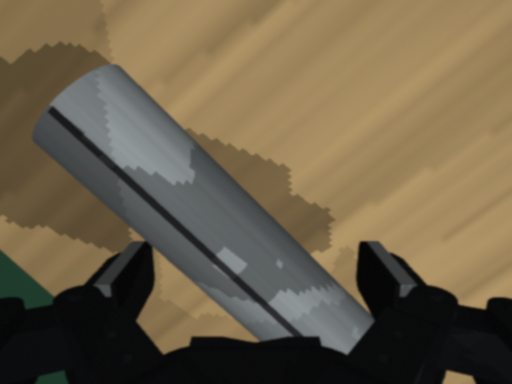

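```bash
cat >> h.py <<'E'
def axis(d,C,lo=49.5,hi=54,n='wrist'):
    P=cloud(n,d,C); m=((d>0)&(P[...,2]>lo)&(P[...,2]<hi)).astype(np.uint8)
    m=cv2.morphologyEx(m,cv2.MORPH_OPEN,np.ones((3,3)))
    k,lab,st,_=cv2.connectedComponentsWithStats(m)
    for i in np.argsort(-st[1:,4])[:2]+1:
        c=P[lab==i][:,:2].astype(np.float32); f=cv2.fitLine(c,cv2.DIST_L2,0,.01,.01).ravel(); f*=np.sign(f[0]) if 0 else 1
        vx,vy=f[:2]*np.sign(f[0]); o=np.array([507.3,40.4]);nn=np.array([.1574,.9875]);uu=np.array([.9875,-.1574])
        e=(c@[vx,vy]); a=f[2:]+np.array([vx,vy])*(e.min()-f[2:]@[vx,vy]); b=f[2:]+np.array([vx,vy])*(e.max()-f[2:]@[vx,vy])
        print('axis deg %.2f'%np.degrees(np.arctan2(vy,vx)),'len %.0f'%np.ptp(e),'ends (s,y):',[( round(float((p-o)@uu),1),round(float((p-o)@nn),1)) for p in (a,b)])
E
python3 - <<'E'
from h import *
for k in ['w2','w7','w8','w9']:
    D=np.load(k+'.npz'); print(k); axis(D['d'],(D['K'],D['R'],D['t']))
E
echo 'axis(d,C)'>>look.py
```

```text
w2
axis deg -5.06 len 91 ends (s,y): [(-4.3, -3.1), (86.3, 3.3)]
axis deg -12.16 len 7 ends (s,y): [(9.0, -33.9), (15.6, -34.3)]
w7
axis deg -8.95 len 91 ends (s,y): [(-11.9, 125.2), (78.8, 125.3)]
axis deg -8.59 len 7 ends (s,y): [(62.2, 105.1), (68.8, 105.2)]
w8
axis deg -5.62 len 181 ends (s,y): [(-76.9, -184.4), (103.5, -173.6)]
axis deg -11.44 len 21 ends (s,y): [(-101.9, -323.3), (-80.6, -324.2)]
w9
axis deg -4.94 len 131 ends (s,y): [(-76.9, -184.1), (54.0, -174.7)]
axis deg -41.80 len 23 ends (s,y): [(-25.8, -204.0), (-6.5, -216.5)]
```

>>> move_arm(
  steps=[
    [[-0.5,-2,0],[0,0,-0.03],1],
    [[0,0,0],[0,0,-0.03],1],
    [[0,0,0],[0,0,-0.03],1],
    [[0,0,0],[0,0,-0.03],1],
    [[0,0,0],[0,0,0],1],
  ],
)

```text
time_s: 11.6
tool_pos: [492.6, -137.7, 14.3]
tcp_rot: [0.474, 0.88, -0.0, 0.0]
contact_force: [-0.3, -0.3, -0.4]
gripper_width: 85.4
```

```bash
python3 look.py w10
```

```text
11.6 [ 492.6 -137.7   14.3] [-0.3 -0.3 -0.4] 85.4217984577718
tcp -178.1924360074136
(array([ 469.6, -132.7]), 135.0, 32.4, -6.22, 52.5) -176.87023
(array([ 453.8, -162.7]), 23.2, 14.5, -37.74, 55.8) -208.98215000000002
(array([ 527.3, -114.5]), 23.6, 14.2, -75.58, 55.8) -149.81575
axis deg -6.97 len 132 ends (s,y): [(-77.1, -181.9), (55.2, -177.0)]
axis deg -65.90 len 24 ends (s,y): [(37.2, -140.5), (50.1, -160.3)]
```

The couple is turning the tube about its middle. It is at about -7.5° now, so a little more.

>>> move_arm(
  steps=[
    [[0,0,0],[0,0,-0.015],1],
    [[0,0,0],[0,0,-0.013],1],
    [[0,0,0],[0,0,0],1],
  ],
)

```text
time_s: 12.02
tool_pos: [492.6, -137.7, 14.3]
tcp_rot: [0.486, 0.874, -0.0, -0.0]
contact_force: [0.9, -0.0, 0.3]
gripper_width: 85.4
```

```bash
python3 look.py w11
```

```text
12.025 [ 492.6 -137.7   14.3] [ 0.9 -0.   0.3] 85.37382039701231
tcp -178.1856728110087
(array([ 469.9, -132.1]), 135.3, 32.8, -7.72, 52.5) -176.23051
(array([ 453.1, -161.6]), 23.6, 14.5, -39.38, 55.6) -208.00608
(array([ 527.9, -115.4]), 23.3, 14.3, -77.08, 55.7) -150.61006000000003
axis deg -8.40 len 132 ends (s,y): [(-77.1, -179.6), (55.1, -178.1)]
axis deg -66.33 len 23 ends (s,y): [(38.1, -141.4), (50.8, -161.1)]
```

It now reads about -9.1°, corrected for the truncated view. I'll back off, lift, and go behind it with the jaws parallel to the line.

>>> move_arm(
  steps=[
    [[0,0,0],[0,0,0.06],1],
    [[0,0,0],[0,0,0.06],1],
    [[0,0,30],[0,0,0],1],
    [[0,0,45],[0,0,0],1],
    [[0,0,45],[0,0,0],1],
  ],
)

```text
time_s: 12.7
tool_pos: [492.4, -137.6, 135.6]
tcp_rot: [0.433, 0.901, 0.0, -0.0]
contact_force: [-0.5, -0.1, 0.3]
gripper_width: 85.2
```

>>> move_arm(
  steps=[
    [[-1.6,-9,0],[0,0,-0.167],1],
    [[-1.6,-9,0],[0,0,-0.167],1],
    [[-1.6,-9,0],[0,0,-0.167],1],
    [[-1.6,-9,0],[0,0,-0.167],1],
    [[-1.6,-9,0],[0,0,-0.167],1],
  ],
)

```text
time_s: 13.32
tool_pos: [484.5, -183.0, 134.3]
tcp_rot: [0.763, 0.646, 0.0, -0.0]
contact_force: [-0.3, -0.3, -0.3]
gripper_width: 85.2
```

```bash
python3 look.py w12; python3 -c "
from h import *
q=r.sense()['tcp_rot'];print(np.degrees(np.arctan2(2*q[1]**2-1,2*q[0]*q[1])))"
```

```text
13.325 [ 484.5 -183.   134.3] [-0.3 -0.3 -0.3] 85.2477310336703
tcp -224.19180222099186
(array([645.7, -96.2]), 29.8, 8.7, -42.94, 47.6) -113.10834
(array([ 492. , -138.6]), 180.6, 32.9, -9.16, 52.6) -179.17072000000002
axis deg -9.28 len 181 ends (s,y): [(-77.3, -179.4), (103.3, -180.1)]
-9.968697909157182
```

View pics/w12.png

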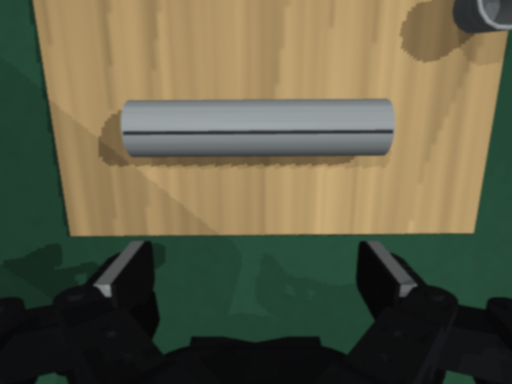

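The tube is square at -9.2°. I'll correct the tool yaw slightly, descend and start rolling.

>>> move_arm(
  steps=[
    [[0,0,-40],[0,0,0.016],1],
    [[0,0,-40],[0,0,0],1],
    [[0,0,-30],[0,0,0],1],
    [[0,0,-8],[0,0,0],1],
    [[0.8,4.7,0],[0,0,0],1],
  ],
)

```text
time_s: 14.0
tool_pos: [485.6, -178.0, 16.7]
tcp_rot: [0.756, 0.655, 0.0, 0.0]
contact_force: [0.1, -0.4, -0.3]
gripper_width: 85.5
```

>>> move_arm(
  steps=[
    [[0.6,3.5,0],[0,0,0],1],
    [[0.5,3,0],[0,0,0],1],
    [[0.6,3.5,0],[0,0,0],1],
    [[0.8,4.5,0],[0,0,0],1],
    [[0.8,5,0],[0,0,0],1],
  ],
)

```text
time_s: 14.62
tool_pos: [488.7, -158.2, 16.3]
tcp_rot: [0.756, 0.654, 0.0, 0.0]
contact_force: [-0.1, 0.1, -0.5]
gripper_width: 85.2
```

```bash
python3 look.py w13; python3 -c "
from h import *
q=r.sense()['tcp_rot'];print(np.degrees(np.arctan2(2*q[1]**2-1,2*q[0]*q[1])))"
```

```text
14.625 [ 488.7 -158.2   16.3] [-0.1  0.1 -0.5] 85.15308859374572
tcp -199.02432759763101
(array([ 493.7, -126.4]), 180.5, 32.6, -9.23, 52.3) -166.85564000000002
(array([ 443.6, -152.5]), 23.7, 14.3, -80.15, 55.8) -200.51513000000003
(array([ 530.8, -165.1]), 23.7, 14.4, 63.45, 55.8) -199.23235000000003
axis deg -9.16 len 175 ends (s,y): [(-75.4, -168.3), (99.6, -168.6)]
axis deg 72.09 len 21 ends (s,y): [(53.0, -209.3), (56.3, -188.2)]
-8.23092744603031
```

>>> move_arm(
  steps=[
    [[0.8,5,0],[0,0,-0.007],1],
    [[0.8,5,0],[0,0,-0.007],1],
    [[0.9,5.5,0],[0,0,0],1],
    [[0.9,5.5,0],[0,0,0],1],
    [[0.9,5.5,0],[0,0,0],1],
  ],
)

```text
time_s: 15.3
tool_pos: [493.1, -131.6, 16.3]
tcp_rot: [0.761, 0.649, 0.0, 0.0]
contact_force: [0.4, -0.4, -0.1]
gripper_width: 85.1
```

>>> move_arm(
  steps=[
    [[0.9,5.5,0],[0,0,0],1],
    [[0.9,5.5,0],[0,0,0],1],
    [[0.9,5.5,0],[0,0,0],1],
    [[0.9,5.5,0],[0,0,0],1],
    [[0.9,5.5,0],[0,0,0],1],
  ],
)

```text
time_s: 15.92
tool_pos: [497.5, -104.1, 16.3]
tcp_rot: [0.761, 0.649, -0.0, -0.0]
contact_force: [1.0, 0.0, 0.7]
gripper_width: 85.6
```

>>> move_arm(
  steps=[
    [[0.9,5.5,0],[0,0,0],1],
    [[0.9,5.5,0],[0,0,0],1],
    [[0.9,5.5,0],[0,0,0],1],
    [[0.9,5.5,0],[0,0,0],1],
    [[0.9,5.5,0],[0,0,0],1],
  ],
)

```text
time_s: 16.55
tool_pos: [502.0, -76.6, 16.3]
tcp_rot: [0.761, 0.649, -0.0, -0.0]
contact_force: [0.4, 0.2, 0.3]
gripper_width: 85.4
```

>>> move_arm(
  steps=[
    [[0.9,5.5,0],[0,0,0],1],
    [[0.9,5.5,0],[0,0,0],1],
    [[0.9,5.5,0],[0,0,0],1],
    [[0.9,5.5,0],[0,0,0],1],
    [[0.9,5,0],[0,0,0],1],
  ],
)

```text
time_s: 17.18
tool_pos: [506.5, -49.6, 16.3]
tcp_rot: [0.761, 0.649, -0.0, -0.0]
contact_force: [0.6, 0.5, -0.3]
gripper_width: 85.4
```

```bash
python3 look.py w14; python3 -c "
from h import *
q=r.sense()['tcp_rot'];print(np.degrees(np.arctan2(2*q[1]**2-1,2*q[0]*q[1])))"
```

```text
17.175 [506.5 -49.6  16.3] [ 0.6  0.5 -0.3] 85.36032519575096
tcp -89.03614827059957
(array([511.3, -18.5]), 180.5, 32.5, -9.13, 52.3) -57.534150000000004
(array([461.4, -43.3]), 23.5, 14.4, -80.94, 55.7) -89.87841
(array([548.5, -57.2]), 23.1, 14.3, 62.65, 55.8) -89.89512
axis deg -9.11 len 175 ends (s,y): [(-74.7, -59.3), (100.0, -59.4)]
axis deg 73.19 len 23 ends (s,y): [(53.6, -101.3), (56.7, -78.7)]
-9.034108147210121
```

>>> move_arm(
  steps=[
    [[0.8,5,0],[0,0,0],1],
    [[0.8,5,0],[0,0,0],1],
    [[0.8,5,0],[0,0,0],1],
    [[0.8,4.5,0],[0,0,0],1],
    [[0.7,4,0],[0,0,0],1],
  ],
)

```text
time_s: 17.85
tool_pos: [510.4, -26.2, 16.3]
tcp_rot: [0.761, 0.649, -0.0, -0.0]
contact_force: [-0.4, -0.4, -0.1]
gripper_width: 85.4
```

>>> move_arm(
  steps=[
    [[0.6,4,0],[0,0,0],1],
    [[0.6,4,0],[0,0,0],1],
    [[0.6,3.5,0],[0,0,0],1],
    [[0.5,3.5,0],[0,0,0],1],
    [[0.5,3,0],[0,0,0],1],
  ],
)

```text
time_s: 18.48
tool_pos: [513.2, -8.3, 16.3]
tcp_rot: [0.761, 0.649, -0.0, 0.0]
contact_force: [-0.3, 0.1, 0.3]
gripper_width: 85.2
```

```bash
python3 look.py w15
```

```text
18.475 [513.2  -8.3  16.3] [-0.3  0.1  0.3] 85.22948041064873
tcp -47.16692954676023
(array([518. ,  22.8]), 181.0, 32.6, -9.12, 52.3) -15.695820000000001
(array([555.1, -15.9]), 23.4, 14.2, 62.71, 55.8) -48.07253
(array([468.1,  -2. ]), 23.2, 14.4, -81.04, 55.8) -48.040079999999996
axis deg -9.09 len 174 ends (s,y): [(-74.6, -17.4), (99.8, -17.4)]
axis deg 67.19 len 15 ends (s,y): [(53.5, -50.8), (56.9, -36.7)]
```

View pics/w15.png

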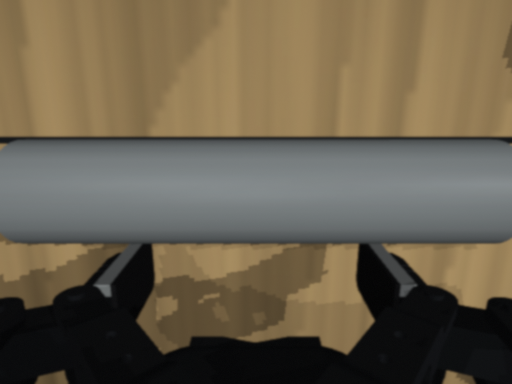

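The tube is parallel to the line, which shows at row 138, and about 16 mm short of it. I'll fit the cross-section circle to get the axis precisely.

```bash
cat >> h.py <<'E'
from scipy.optimize import least_squares
def circ(d,C,n='wrist',ylim=None,slim=(-30,55)):
    P=cloud(n,d,C).reshape(-1,3); o=np.array([507.3,40.4]);nn=np.array([.1574,.9875]);uu=np.array([.9875,-.1574])
    y=(P[:,:2]-o)@nn; s=(P[:,:2]-o)@uu; z=P[:,2]
    k=(z>36)&(z<58)&(s>slim[0])&(s<slim[1])&(abs(y-ylim)<22)
    y,z=y[k],z[k]
    f=least_squares(lambda p:np.hypot(y-p[0],z-p[1])-20,[y.mean(),32],loss='soft_l1'); print('circle y %.2f z %.2f'%tuple(f.x),'rms %.2f n %d'%(np.sqrt(2*f.cost/len(y)),len(y)))
E
python3 - <<'E'
from h import *
for k,y,sl in [('w15',-15.7,(-25,50)),('w7',126,(0,60)),('w2',1,(5,75)),('w12',-179,(-60,90)),('w13',-167,(-25,50))]:
    D=np.load(k+'.npz'); print(k); circ(D['d'],(D['K'],D['R'],D['t']),ylim=y,slim=sl)
D=np.load('w7.npz'); P=cloud('wrist',D['d'],(D['K'],D['R'],D['t'])).reshape(-1,3); P=P[(P[:,2]>31)&(P[:,2]<37)&(P[:,1]>140)]
y=(P[:,:2]-[507.3,40.4])@[.1574,.9875]; print('batten',np.percentile(y,[1,50,99]))
E
```

```text
w15
circle y -17.72 z 31.58 rms 0.47 n 22288
w7
circle y 124.71 z 31.66 rms 0.73 n 16419
w2
circle y -0.15 z 31.64 rms 0.79 n 19242
w12
circle y -179.88 z 31.61 rms 0.52 n 12569
w13
circle y -168.84 z 31.61 rms 0.48 n 22265
batten [144.36900002 156.87746629 168.59612696]
```

The circle fit agrees with the batten contact, so it can be trusted. The tube axis is at -17.7 mm, and I'll ease it in.

>>> move_arm(
  steps=[
    [[0.5,3,0],[0,0,0],1],
    [[0.5,3,0],[0,0,0],1],
    [[0.4,2.5,0],[0,0,0],1],
    [[0.3,2,0],[0,0,0],1],
    [[0.3,2,0],[0,0,0],1],
  ],
)

```text
time_s: 19.15
tool_pos: [515.2, 4.1, 16.3]
tcp_rot: [0.761, 0.649, -0.0, -0.0]
contact_force: [0.6, -0.0, -0.1]
gripper_width: 85.5
```

>>> move_arm(
  steps=[
    [[0.2,1.4,0],[0,0,0],1],
    [[0.2,1,0],[0,0,0],1],
    [[0.1,0.6,0],[0,0,0],1],
    [[0,0,0],[0,0,0],1],
    [[0,0,0],[0,0,0],1],
  ],
)

```text
time_s: 19.77
tool_pos: [515.7, 7.0, 16.3]
tcp_rot: [0.761, 0.649, -0.0, -0.0]
contact_force: [-0.2, -0.5, -0.2]
gripper_width: 85.3
```

```bash
echo "circ(d,C,ylim=float(sys.argv[2]))" >>look.py; python3 look.py w16 -1
```

```text
19.775 [515.7   7.   16.3] [-0.2 -0.5 -0.2] 85.34263743711573
tcp -31.7061664707622
(array([520.2,  38.3]), 181.3, 32.8, -9.14, 52.3) -0.04328999999999601
(array([470.6,  13. ]), 24.0, 14.4, -80.53, 55.8) -32.83408
(array([557.6,  -0.6]), 23.5, 14.4, 62.46, 55.8) -32.57028
axis deg -9.15 len 174 ends (s,y): [(-74.9, -1.5), (99.5, -1.8)]
axis deg 72.14 len 23 ends (s,y): [(53.6, -43.9), (57.1, -21.3)]
circle y -2.07 z 31.59 rms 0.50 n 25228
```

>>> move_arm(
  steps=[
    [[0.1,0.7,0],[0,0,0],1],
    [[0.1,0.7,0],[0,0,0],1],
    [[0.1,0.4,0],[0,0,0],1],
    [[0,0,0],[0,0,0],1],
    [[0,0,0],[0,0,0],1],
  ],
)

```text
time_s: 20.45
tool_pos: [516.0, 8.8, 16.3]
tcp_rot: [0.761, 0.649, -0.0, -0.0]
contact_force: [0.3, -0.5, 0.1]
gripper_width: 85.2
```

```bash
python3 look.py w17 -1
```

```text
20.45 [516.    8.8  16.3] [ 0.3 -0.5  0.1] 85.19945029160318
tcp -29.83607185784808
(array([520.8,  40. ]), 181.6, 32.8, -9.13, 52.3) 1.7298999999999927
(array([470.9,  15.1]), 23.7, 14.5, -81.04, 55.8) -30.713110000000004
(array([558. ,   1.4]), 23.1, 14.7, 62.23, 55.7) -30.532320000000002
axis deg -9.12 len 174 ends (s,y): [(-74.4, 0.2), (99.3, -0.0)]
axis deg 88.18 len 23 ends (s,y): [(-29.6, -42.6), (-32.5, -19.5)]
circle y -0.35 z 31.59 rms 0.55 n 25250
```

Within 0.4 mm. I'll back off gently, rise, and check from a place where the line and both tubes can be seen.

>>> move_arm(
  steps=[
    [[-0.2,-1,0],[0,0,0],1],
    [[-0.8,-5,0],[0,0,0],1],
    [[-2,-12,0],[0,0,0],1],
    [[-3,-20,25],[0,0,0],1],
    [[0,-15,50],[0,0,0],1],
  ],
)

```text
time_s: 21.12
tool_pos: [508.6, -45.4, 90.7]
tcp_rot: [0.761, 0.649, -0.001, -0.001]
contact_force: [1.2, -0.6, 0.5]
gripper_width: 85.2
```

>>> move_arm(
  steps=[
    [[0,0,50],[0,0,0],1],
    [[0,0,50],[0,0,0],1],
    [[0,0,40],[0,0,0],1],
    [[0,0,0],[0,0,0],1],
  ],
)

```text
time_s: 21.62
tool_pos: [510.8, -45.1, 234.2]
tcp_rot: [0.761, 0.649, 0.002, 0.002]
contact_force: [-0.1, -0.1, -0.2]
gripper_width: 85.2
```

```bash
python3 look.py w18 0
python3 - <<'E'
from h import *
D=np.load('w18.npz'); im=D['im']; C=(D['K'],D['R'],D['t']); K=C
u=np.array([.9875,-.1574]);o=np.array([507.3,40.4]);n=np.array([.1574,.9875])
# line pixels beyond the tube ends, near y=0
P=cloud('wrist',D['d'],C); s=(P[...,:2]-o)@u; y=(P[...,:2]-o)@n
for lo,hi in [(-135,-95),(125,180)]:
    m=(s>lo)&(s<hi)&(abs(y)<12)&(abs(P[...,2]-12)<5)&(im.max(2)<75)
    v,c=np.nonzero(m); w=cast('wrist',np.c_[c,v],12,C)[:,:2]
    print(lo,len(w),'line y median',np.median((w-o)@n) if len(w) else None)
im,d=r.capture('top'); cv2.imwrite('pics/top2.png',im[80:290,90:390,::-1].repeat(2,0).repeat(2,1))
for t in tubes('top',im,d,cam('top')): print('top',t,(t[0]-o)@n)
E
```

```text
21.625 [510.8 -45.1 234.2] [-0.1 -0.1 -0.2] 85.18169588617134
tcp -83.85218530653937
(array([520.1,  37.7]), 180.6, 32.8, -9.09, 52.5) -0.6515299999999941
(array([657.5, -82.9]), 41.5, 40.7, -35.77, 47.9) -98.11727000000002
axis deg -9.17 len 180 ends (s,y): [(-77.2, -0.5), (103.0, -0.8)]
axis deg -3.60 len 3 ends (s,y): [(-36.1, -8.8), (-33.1, -8.5)]
circle y -0.55 z 31.55 rms 0.55 n 3881
-135 90 line y median -0.33573523957412055
125 104 line y median -0.06730204379578728
top (array([561.1, 158.1]), 90.3, 35.2, -9.23, 55.1) 124.69686999999999
```

View pics/w18.png

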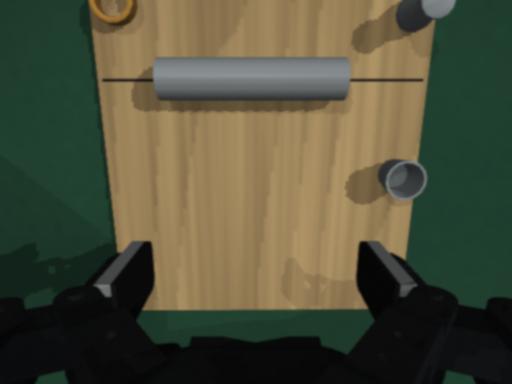

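View pics/top2.png

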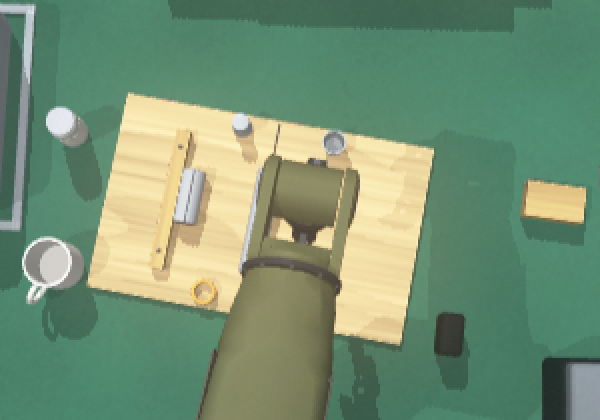

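The wrist view shows the long tube (155–349, row 78) centred on the line (row 79). In the top view the short tube lies along the batten and the bystanders are undisturbed. Handing in.

```bash
python3 -c "
from station import r
print(r.close_job(), r.sense()['time_s'])"
```

```text
the job is handed in; nothing more can be done
the job is handed in; nothing more can be done
```

The job is done and handed in at about 22 s of the 54 s. I pushed the short tube across first, until it pressed on the batten at about 6 N. Then I squared the long tube's 3.4° skew with a two-finger couple (no gripping or lifting) and rolled it onto the line.

- **Long tube:** it lies about 0.4 mm off the line and within about 0.1° of it. It sits roughly 10 mm from the line's middle lengthwise, because rolling does not change that.
- **Short tube:** its axis is 124.7 mm from the line, at -9.2° against the line's -9.05°. The batten's middle is at about 156.5 mm, so the two are in contact to within about 1 mm.
- **Bystanders:** in the last views all seven appear to be where they started; I measured only the strainer, which had not moved. The gripper was well clear of everything at hand-in.

One disagreement: early crown-based readings of the tube positions were up to about 2 mm different from the circle fits. I used the circle fits because they matched the batten contact.

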